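# Load the kiln carriage, one glazed ball per well

### The job

Load the test kiln for firing: set the blue, the green and the red ball each in a well of its own on the drawn-out carriage, setting them down rather than dropping them and leaving the white ball in the well it has. Then slide the loaded carriage fully home into the kiln.

Things in the scene. Friction and masses are not known exactly. Their poses are not given: they have to be found in the camera images.
- ball_blue_center (a point): centre of the blue glazed ceramic ball, 60 mm diameter, 0.12 kg; at the start it rests on a fixed low three-point kiln stilt (48 mm across, 12 mm high) with its centre 36 mm above the bench
- ball_green_center (a point): centre of the green glazed ceramic ball, 60 mm diameter, 0.12 kg; at the start it rests on a fixed low three-point kiln stilt (48 mm across, 12 mm high) with its centre 36 mm above the bench
- ball_red_center (a point): centre of the red glazed ceramic ball, 60 mm diameter, 0.12 kg; at the start it rests on a fixed low three-point kiln stilt (48 mm across, 12 mm high) with its centre 36 mm above the bench
- ball_white_center (a point): centre of the white ball of the same size (60 mm) that already sits in one of the four wells; leave it there
- well0 (a point): centre of the mouth of a round well, 44 mm diameter, level with the top of the carriage plate (50 mm above the bench), at the (-x, +y) corner of the 2 x 2 pattern, pitch 95 mm; it rides with the carriage. Axes as the kiln's: y points out of the kiln, along the slide, z up. A seated 60 mm ball's centre is 20 mm above this point
- well1 (a point): centre of the mouth of a round well, 44 mm diameter, level with the top of the carriage plate (50 mm above the bench), at the (+x, +y) corner of the 2 x 2 pattern, pitch 95 mm; it rides with the carriage. Axes as the kiln's: y points out of the kiln, along the slide, z up. A seated 60 mm ball's centre is 20 mm above this point
- well2 (a point): centre of the mouth of a round well, 44 mm diameter, level with the top of the carriage plate (50 mm above the bench), at the (-x, -y) corner of the 2 x 2 pattern, pitch 95 mm; it rides with the carriage. Axes as the kiln's: y points out of the kiln, along the slide, z up. A seated 60 mm ball's centre is 20 mm above this point
- well3 (a point): centre of the mouth of a round well, 44 mm diameter, level with the top of the carriage plate (50 mm above the bench), at the (+x, -y) corner of the 2 x 2 pattern, pitch 95 mm; it rides with the carriage. Axes as the kiln's: y points out of the kiln, along the slide, z up. A seated 60 mm ball's centre is 20 mm above this point
- handle (a point): grip point of the carriage's black handle: an upright plate 70 mm wide (kiln's x), 12 mm thick (along y, the slide direction), its top 90 mm above the bench; this point is 75 mm above the bench; below 42 mm a flat bar joins it to the carriage. It is 185 mm from the centre of the wells, away from the kiln; axes as the kiln's. Pinch it from above across its thickness, or push it
- carriage (a joint): slide of the carriage (well plate 190 x 190 mm, top 50 mm above the bench) in m: 0 = drawn fully out, as at the start; 0.28 = fully home in the kiln chamber, at its stop. It grows as the carriage moves along the kiln's -y; the slide drags with about 5 N
- kiln: fixed bench-top kiln, steel box 340 mm wide (x), 330 mm deep (y), 260 mm high, with an opening 240 mm wide whose roof is 150 mm above the bench. Origin on the bench below the centre of the four wells when the carriage is fully out; the kiln's front face is 180 mm from it towards the kiln's -y; z up
- tile: loose terracotta tile, 60 x 40 x 8 mm, lying among the stilts; bystander, origin at its underside
- spatula: loose spatula lying on the bench near the robot; bystander, origin at its underside
- jar_green: closed green glass jar, 72 mm wide, 90 mm high; bystander, origin at its underside
- mug: white mug, 80 mm wide, 90 mm high; bystander, origin at its underside

How it is judged:
By the outcome, as a careful person would: the job done as asked, in the order asked, and still so for the second after the job is handed in, with the robot touching nothing.
It also fails if it takes over 72 s, if anything falls off the work surface, if the arm or the gripper's body presses on something with over 40 N, if the wrist force passes 120 N, or if a joint passes its speed limit or range.

### The arm

A 7-joint arm with a two-finger parallel gripper is mounted at the origin on the work surface. World frame = base frame: x ahead of the robot, y to its left, z up, the work surface at z = 0. Lengths are in m, angles in rad, forces in N, time in s.
With the tool pointing down it reaches from about 0.425 to 0.925 m from the base axis. Payload 6.8 kg.
Tool frame: the origin (TCP) lies between the finger pads; the fingertips stand r.tcp_to_tips ahead of it and the grasp point (between the pads) is the TCP (r.tcp_to_tips is the distance from the TCP to the fingertips, in m); z points along the fingers, y is the line along which they close (so a half turn about z gives the same grasp; the last joint's range is limited). The gripper opens to 85 mm and grips with 20 to 120 N. Pads are 22 mm wide; open, the fingers measure 114 mm over their backs; the gripper's body (76 mm by 85 mm) begins 54 mm behind the grasp point. The pads swing forward as they close: fully open they stand 13 mm farther back than shut.
Start: joints at [1.169, 0.477, 0.022, 1.555, -0.011, 1.109, -0.083], TCP at [0.195, -0.646, 0.25] pointing down, gripper open.
Joint ranges: [-2.96, 2.96], [-0.34, 2.1], [-1.41, 1.46], [0.24, 2.44], [-1.37, 4.51], [0.17, 1.92], [-2.96, 2.96]. Speed limits (rad/s): [2.39, 2.39, 3.14, 3.14, 3.14, 3.14, 3.14].

### API

Orientations are given as a rotation vector (axis times angle).
In Python, from bench import r gives the robot as it stands.
- The arm moves only by the tool servo_tool, never from a script. Its argument "commands" is a list of rows, each a list of 2 entries, a list of its own where there are three numbers: the shift along the tool's x, y, z normalised to -1 to 1, where 1 is 250 mm, then the turn, a rotation vector about the tool's x, y, z normalised to -1 to 1, where 1 is 90 degrees. In form: [[[dx, dy, dz], [ax, ay, az]], ...]. A call has 1 to 20 rows; each row is the pose to reach, as a shift and turn from the pose commanded when the call began, along the tool's axes at that moment; what a row does not reach only later rows make up. A row lasts 1/10 s, in which the tool goes at most 50 mm and 8.59 degrees, less where a joint would pass 70% of its speed; a pose out of reach is approached as far as the arm can. A call with a number of a shift or a turn outside -1 to 1 is refused whole. A call with a gripper value outside its range is refused whole. "claw" is the closure, from 0 (fully open) to 1 (shut), set as the call begins (left out, the last holds). The fingers move at their own pace and stop on an object; "squeeze" is the grip in N (left out, the last holds). Time passes only in rows, so rows that repeat a pose let the fingers close. It gives the time, the measured TCP pose, the force, the opening and the grip force at its end, in the units of the state.
- r.get_obs(): the state, without advancing time (a new reading comes with each control period).
- r.grab_frame(name): name is "side" or "top"; returns (picture, depth): 420x560x3 uint8, red, green, blue; 420x560 float32, m along the optical axis (not along the pixel's ray), 0 where there is no reading.
- r.camera_model(name): a dict with "fx", "fy", "cx", "cy" (pixels), "k1" (the pictures are not rectified: a ray, as slopes to the right and down, at radius r is drawn at 1 + k1 r^2 times it, then the intrinsics apply), "extrinsics" (4x4, takes a point from camera to world coordinates). Camera axes: x right, y down, z forward; pixel columns grow to the right and rows downward; lengths in m; the calibration is good to about 2 mm. A picture is of the moment at which its call begins. camera_model takes no time and is no camera call.
- r.hand_in(): hands the job in; it is judged then, once.
Trained networks look in the newest picture that a camera, given by its name, has taken for a name from the list of things; names that differ only in an ending like _2 or _b are one class to them, and where a whole thing is asked for, a point or a joint stands for the part that bears it (a point fixed in the world has none). Each returns a list of dicts, best first, with "confidence" (0 to 1); they miss things now and then, are a little off and sometimes report something else, mostly with a low value. They report only what shows in the picture. A call takes as long as a camera call.
- r.boxes_of(camera, target): "uv" ([column, row] in pixels, amid what is visible of it).
- r.mark_of(camera, target): "uv" ([column, row] in pixels: a listed point, or the origin of a listed thing).
The state is a dict: "clock": time; "joints": joint angles; "qvel": joint speeds; "tau": joint torques, N m; "tcp_pos": TCP position; "orientation": TCP orientation; "contact_force": force on the tool from outside, world axes, zero at the start; "moment": the same for the moment, N m; "grip_width": finger opening in m; "gripper_force": force on a finger pad.
Only numpy, scipy, OpenCV 4.12 (cv2) and the standard library are available. Lean on these libraries where they do the work, as an engineer would, in place of code of your own. Each camera call takes 0.05 s, during which the arm holds its last target. There are 200 camera calls.

## Working session

There is one attempt and no reset: what is moved stays moved. The work goes in short steps, Python scripts to look and compute and a tool call to move; the robot and the scene stay as the last step left them, time stands still between calls to the robot, and variables do not carry over. Pictures are saved under pics/ and viewed, at most 10 in all, crops included, and the job is handed in when it is done.

Besides the shell and the picture viewer there is one more tool, called by a JSON object that holds its "name" and its "arguments". servo_tool: Moves the arm, as the interface text tells. Scaled input: -1 to 1 covers 250 mm each way for a shift and 90 degrees each way for a turn. Its arguments: {"type":"object","properties":{"commands":{"type":"array"},"claw":{"type":"number"},"squeeze":{"type":"number"}},"required":["commands"]}

```bash
mkdir -p pics; cat > h.py <<'E'
import numpy as np, cv2
from scipy.spatial.transform import Rotation as R
from bench import r
def ray(cam,uv):
    m=r.camera_model(cam); K=np.array([[m['fx'],0,m['cx']],[0,m['fy'],m['cy']],[0,0,1.]])
    E=np.array(m['extrinsics'])
    p=cv2.undistortPoints(np.array([[uv]],float),K,np.array([m['k1'],0,0,0,0.]))[0,0]
    return E[:3,3],E[:3,:3]@np.array([p[0],p[1],1.])
def tri(a,b):  # two-view midpoint
    (o1,d1),(o2,d2)=ray('top',a),ray('side',b)
    s=np.linalg.lstsq(np.c_[d1,-d2],o2-o1,rcond=None)[0]
    p,q=o1+s[0]*d1,o2+s[1]*d2
    return (p+q)/2,np.linalg.norm(p-q)
def at_z(cam,uv,z):
    o,d=ray(cam,uv); return o+d*(z-o[2])/d[2]
def snap(cam,name=None):
    im,d=r.grab_frame(cam)
    if name: cv2.imwrite(f'pics/{name}.png',im[:,:,::-1])
    return im,d
def here():
    o=r.get_obs(); Rm=R.from_rotvec(o['orientation']).as_matrix(); return np.array(o['tcp_pos']),Rm,o
def shift(target):
    p,Rm,o=here(); return Rm.T@(np.array(target)-p)/.25
E
python3 - <<'E'
from h import *
np.set_printoptions(precision=4,suppress=True)
snap('top','t0');snap('side','s0')
print(r.tcp_to_tips,here()[:2],r.get_obs()['clock'])
for n in ['ball_blue_center','ball_green_center','ball_red_center','ball_white_center','well0','well1','well2','well3','handle','kiln','tile','spatula','jar_green','mug']:
    a=r.mark_of('top',n);b=r.mark_of('side',n)
    f=lambda l:[(np.round(x['uv'],1).tolist(),round(x['confidence'],2)) for x in l[:3]]
    print(n,f(a),f(b), tri(a[0]['uv'],b[0]['uv']) if a and b else '')
E
```

```text
0.019 (array([ 0.1953, -0.6456,  0.2494]), array([[ 0.9571,  0.2896, -0.0006],
       [ 0.2896, -0.9571,  0.0016],
       [-0.0001, -0.0017, -1.    ]])) 0.1
ball_blue_center [([387.1, 258.6], 0.41)] [([186.9, 310.7], 0.74)] (array([0.5385, 0.1493, 0.0031]), np.float64(0.4637365295811944))
ball_green_center [([227.6, 253.0], 0.68), ([316.8, 223.9], 0.44)] [] 
ball_red_center [([228.0, 166.8], 0.97), ([440.7, 215.5], 0.56), ([301.7, 305.8], 0.49)] [([377.5, 210.1], 0.64), ([221.1, 234.5], 0.6)] (array([0.498 , 0.155 , 0.1745]), np.float64(0.27347214925995716))
ball_white_center [([388.7, 259.6], 0.88)] [([378.9, 204.8], 0.96), ([375.5, 183.5], 0.17)] (array([ 0.4796, -0.0688,  0.061 ]), np.float64(0.004730723747819278))
well0 [([435.2, 265.2], 0.96), ([392.6, 210.8], 0.94), ([440.9, 215.1], 0.86)] [([374.8, 183.2], 0.94), ([405.5, 200.0], 0.69), ([350.8, 194.5], 0.65)] (array([ 0.4948, -0.1199,  0.0984]), np.float64(0.06615673535168468))
well1 [([435.2, 265.2], 0.96), ([392.6, 210.8], 0.94), ([440.9, 215.1], 0.86)] [([374.8, 183.2], 0.94), ([405.5, 200.0], 0.69), ([350.8, 194.5], 0.65)
[... 646 characters left out ...]
[([403.7, 239.3], 0.84), ([227.0, 251.5], 0.56)] [([373.4, 217.7], 0.66)] (array([ 0.5199, -0.1155, -0.006 ]), np.float64(0.0071365475682450994))
tile [([179.5, 223.8], 0.69)] [([346.4, 198.0], 0.73), ([225.5, 297.8], 0.63), ([158.8, 279.3], 0.54)] (array([0.4525, 0.233 , 0.2159]), np.float64(0.1787613129609083))
spatula [([304.9, 308.1], 0.9)] [([373.6, 274.9], 0.85)] (array([ 0.3801,  0.0779, -0.0005]), np.float64(0.0021277985800448925))
jar_green [([294.6, 119.0], 0.81)] [([241.0, 214.8], 0.57)] (array([ 0.7556,  0.1041, -0.0083]), np.float64(0.0006283284619123686))
mug [([157.1, 160.5], 0.63)] [([163.9, 280.3], 0.92)] (array([ 0.6615,  0.3764, -0.0108]), np.float64(0.007649525290925811))
```

View pics/t0.png

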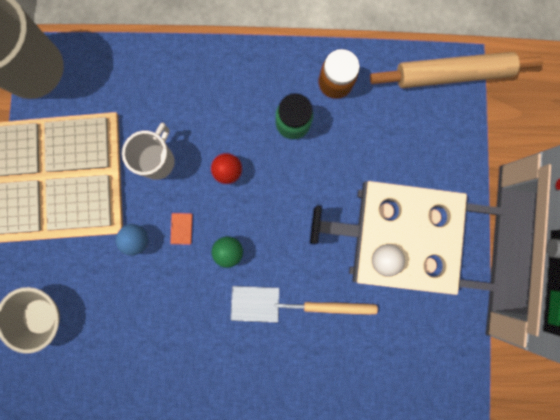

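View pics/s0.png

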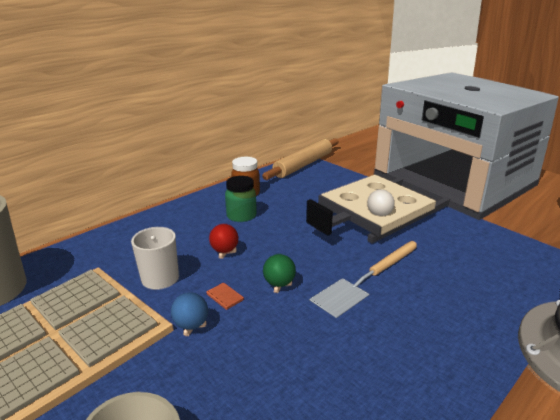

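The top view shows red at (227,168), green at (227,252) and blue at (131,239), with blue close to a rack corner at about (121,235). White sits in well0 at (388,260). The free wells are well1 (389,210), well3 (438,216) and well2 (433,265), and the handle is at (317,225). The side view agrees: red (224,239), green (279,270), blue (189,311), wells near (349,196), (376,185) and (407,200). Some network marks were swapped, so I'm segmenting by colour instead.

```bash
cat >> h.py <<'E'
def blob(im,seed,tol=18,win=40):
    hsv=cv2.cvtColor(im,cv2.COLOR_RGB2HSV).astype(int); u,v=map(int,seed)
    h0=hsv[v,u]; dh=abs(hsv[...,0]-h0[0]); dh=np.minimum(dh,180-dh)
    if h0[1]<60: m=(hsv[...,1]<45)&(hsv[...,2]>120)
    else: m=(dh<10 if h0[0]<90 else dh<8)&(hsv[...,1]>90)&(hsv[...,2]>25)
    w=np.zeros(m.shape,bool); w[max(0,v-win):v+win,max(0,u-win):u+win]=1
    n,l,s,c=cv2.connectedComponentsWithStats((m&w).astype('uint8'))
    return s[l[v,u]],c[l[v,u]],l==l[v,u]
def cloud(cam,d,mask):
    vs,us=np.nonzero(mask&(d>0)); m=r.camera_model(cam);E=np.array(m['extrinsics'])
    K=np.array([[m['fx'],0,m['cx']],[0,m['fy'],m['cy']],[0,0,1.]])
    p=cv2.undistortPoints(np.c_[us,vs].astype(float)[:,None],K,np.array([m['k1'],0,0,0,0.]))[:,0]
    z=d[vs,us]; return (np.c_[p*z[:,None],z])@E[:3,:3].T+E[:3,3]
def sphere(P,rad=.03):
    from scipy.optimize import least_squares
    return least_squares(lambda c:np.linalg.norm(P-c,axis=1)-rad,P.mean(0)-[0,0,.02],loss='soft_l1',f_scale=.002).x
E
python3 - <<'E'
from h import *
np.set_printoptions(precision=4,suppress=True)
T,td=snap('top');S,sd=snap('side')
for n,a,b in [('blue',(131,239),(189,311)),('green',(227,252),(279,270)),('red',(227,168),(224,239)),('white',(388,260),(380,203))]:
    sa,ca,ma=blob(T,a,win=22); sb,cb,mb=blob(S,b,win=22)
    print(n,sa,ca,sb,cb,tri(ca,cb),sphere(cloud('top',td,ma)),sphere(cloud('side',sd,mb)))
w={1:((389,210),(349,196)),3:((438,216),(376,185)),2:((433,265),(407,200))}
mt=[x['uv'] for x in r.mark_of('top','well0')]; ms=[x['uv'] for x in r.mark_of('side','well0')]
near=lambda l,p:min(l,key=lambda q:np.hypot(*(np.array(q)-p)))
W={}
for k,(a,b) in w.items():
    A,B=near(mt,a),near(ms,b); W[k]=at_z('top',A,.05); print('well',k,A,B,tri(A,B),W[k],at_z('side',B,.05))
a=r.mark_of('top','handle');b=r.mark_of('side','handle');print('handle',a[0],b[0],tri(a[0]['uv'],b[0]['uv']))
# plate: depth points at z~.05 -> corners
P=cloud('top',td,np.ones(td.shape,bool)); q=P[(abs(P[:,2]-.05)<.006)&(P[:,0]>.35)&(P[:,0]<.7)&(P[:,1]<.05)&(P[:,1]>-.25)]
print('plate',len(q),q[:,2].mean(),cv2.minAreaRect((q[:,:2]).astype('float32')))
q=P[(P[:,2]>.065)&(P[:,2]<.1)&(P[:,0]>.45)&(P[:,0]<.65)&(P[:,1]>0)&(P[:,1]<.12)];print('handle',len(q),q.mean(0),cv2.minAreaRect(q[:,:2].astype('float32')))
# rack near blue
c=at_z('top',(131,239),.036);q=P[(abs(P[:,:2]-c[:2]).max(1)<.12)&(P[:,2]>.008)&(np.linalg.norm(P[:,:2]-c[:2],axis=1)>.04)];print('near blue',len(q),q.min(0),q.max(0))
print('rack corner',at_z('top',(121,236),.015))
E
```

```text
blue [ 109  217   44   44 1689] [132.7294 240.4683] [ 167  289   44   44 1719] [188.4148 309.2798] (array([0.5033, 0.4094, 0.0347]), np.float64(0.005223575733152749)) [0.5028 0.4085 0.0298] [0.5037 0.4113 0.0326]
green [212 237  30  30 688] [226.7006 251.5959] [263 254  32  33 793] [278.8361 270.0139] (array([0.4856, 0.2293, 0.0327]), np.float64(0.0005054549106123148)) [0.4866 0.2282 0.0353] [0.4844 0.2309 0.0343]
red [211 154  31  29 695] [225.9079 168.1683] [210 224  28  30 658] [223.4772 238.2644] (array([0.6443, 0.236 , 0.032 ]), np.float64(0.00023307752021799432)) [0.6428 0.2351 0.0352] [0.6422 0.2385 0.0339]
white [372 245  33  31 794] [387.9282 259.9232] [368 190  26  26 545] [380.411  202.2183] (array([ 0.4775, -0.0667,  0.0687]), np.float64(0.0005793354322256893)) [ 0.4778 -0.0657  0.0701] [ 0.4757 -0.0639  0.0689]
well 1 [392.6, 208.0] [349.4, 195.7] (array([ 0.5747, -0.0816,  0.0443]), np.float64(0.0005371005968074889)) [ 0.574  -0.0802  0.05  ] [ 0.5679 -0.0722  0.05  ]
well 3 [439.9, 217.0] [376.2, 179.8] (array([ 0.5588, -0.1646,  0.0649]), np.float64(0.001854905251235208)) [ 0.5592 -0.1708  0.05  ] [ 0.5778 -0.1915  0.05  ]
well 2 [433.9, 269.1] [406.3, 198.8] (array([ 0.4635, -0.1568,  0.0509]), np.float64(0.00519405120680629)) [ 0.4614 -0.1589  0.05  ] [ 0.4659 -0.1559  0.05  ]
handle {'uv': [317.9, 223.5], 'confidence': 0.81} {'uv': [322.2, 209.7], 'confidence': 0.63} (array([0.5383, 0.0607, 0.0741]), np.float64(0.005468579291473343))
plate 8429 0.049900959449658874 ((0.5226278305053711, -0.08512081205844879), (0.25690093636512756, 0.1900683045387268), 84.25565338134766)
handle 293 [0.5377 0.0665 0.0879] ((0.5378657579421997, 0.06563101708889008), (0.012075481005012989, 0.06714357435703278), 84.02603912353516)
near blue 3125 [0.4993 0.3019 0.008 ] [0.6243 0.5302 0.0932]
rack corner [0.5098 0.4364 0.015 ]
```

Wells, handle and ball heights agree with the given sizes. The kiln yaw is about -6°, and the well centre is at about (0.5195, -0.118). First I rise clear of the kiln, then swing round.

{"name": "servo_tool", "arguments": {"commands": [[[0,0,-0.6],[0,0,0]],[[0,0,-0.6],[0,0,0]],[[0,0,-0.6],[0,0,0]],[[0,0,-0.6],[0,0,0]],[[0.95,-0.57,-0.6],[0,0,-0.25]],[[0.95,-0.57,-0.6],[0,0,-0.25]],[[0.95,-0.57,-0.6],[0,0,-0.25]],[[0.95,-0.57,-0.6],[0,0,-0.25]],[[0.95,-0.57,-0.6],[0,0,-0.25]],[[0.95,-0.57,-0.6],[0,0,-0.25]],[[0.95,-0.57,-0.6],[0,0,-0.25]]], "claw": 0, "squeeze": 25}}

```text
clock: 2.9
tcp_pos: [0.3857, -0.4365, 0.4005]
orientation: [-2.953, -1.07, -0.004]
contact_force: [-0.1, -0.4, -0.4]
grip_width: 0.0854
gripper_force: 0.0
```

```bash
cat > go.py <<'E'
import sys; from h import *
np.set_printoptions(precision=3,suppress=True)
p,Rm,o=here(); print(o['clock'],p,'yaw',np.degrees(np.arctan2(Rm[1,0],Rm[0,0])).round(2),'z',Rm[:,2],'F',np.array(o['contact_force']),o['grip_width'],o['gripper_force'],'j',np.array(o['joints']))
for a in sys.argv[1:]: print(a,shift([float(v) for v in a.split(',')]))
E
python3 go.py 0.55,-.22,.35 .4856,.2293,.2
```

```text
2.9 [ 0.386 -0.436  0.4  ] yaw 39.83 z [ 0.002  0.001 -1.   ] F [-0.093 -0.429 -0.394] 0.08544132061597463 0.0 j [ 0.879  0.229 -0.169  1.569  0.037  1.346 -0.17 ]
0.55,-.22,.35 [ 1.059 -0.244  0.204]
.4856,.2293,.2 [ 2.011 -1.789  0.806]
```

{"name": "servo_tool", "arguments": {"commands": [[[0.98,-0.5,0],[0,0,0]],[[0.98,-0.5,0.2],[0,0,0]],[[0.98,-0.5,0.2],[0,0,0]],[[0.98,-0.5,0.2],[0,0,0]],[[0.98,-0.5,0.2],[0,0,0]],[[0.98,-0.5,0.2],[0,0,0]]]}}

```text
clock: 3.5
tcp_pos: [0.4925, -0.1859, 0.3496]
orientation: [-2.956, -1.061, -0.0]
contact_force: [0.1, -0.4, 0.1]
grip_width: 0.0853
gripper_force: 0.0
```

{"name": "servo_tool", "arguments": {"commands": [[[0.6,-0.8,0],[0,0,0]],[[0.6,-0.8,0.2],[0,0,0]],[[0.6,-0.8,0.2],[0,0,0]],[[0.6,-0.8,0.2],[0,0,0]],[[0.6,-0.8,0.2],[0,0,0]],[[0.6,-0.8,0.2],[0,0,0]]]}}

```text
clock: 4.1
tcp_pos: [0.4797, 0.0662, 0.2994]
orientation: [-2.952, -1.068, 0.001]
contact_force: [0.0, 0.1, -0.5]
grip_width: 0.0852
gripper_force: 0.0
```

```bash
python3 go.py .4856,.2293,.12 .4856,.2293,.041
```

```text
4.1 [0.48  0.066 0.299] yaw 39.79 z [-0.001  0.002 -1.   ] F [ 0.045  0.087 -0.549] 0.08523021506643765 0.0 j [ 0.244  0.156 -0.56   1.906  0.09   1.105 -1.227]
.4856,.2293,.12 [ 0.435 -0.485  0.719]
.4856,.2293,.041 [ 0.435 -0.484  1.035]
```

{"name": "servo_tool", "arguments": {"commands": [[[0.435,-0.485,0.3],[0,0,0]],[[0.435,-0.485,0.3],[0,0,0]],[[0.435,-0.485,0.3],[0,0,0]],[[0.435,-0.485,0.72],[0,0,0]],[[0.435,-0.485,0.72],[0,0,0]],[[0.435,-0.485,0.72],[0,0,0]],[[0.435,-0.485,0.72],[0,0,0]]]}}

```text
clock: 4.8
tcp_pos: [0.487, 0.2218, 0.1171]
orientation: [2.958, 1.057, -0.01]
contact_force: [0.1, -0.5, 1.1]
grip_width: 0.0853
gripper_force: 0.0
```

```bash
python3 go.py .4856,.2293,.041
```

```text
4.8 [0.487 0.222 0.117] yaw 39.33 z [-0.006 -0.003 -1.   ] F [ 0.089 -0.485  1.138] 0.0853165090397287 0.0 j [-0.098  0.483 -0.559  1.97   0.353  0.791 -1.743]
.4856,.2293,.041 [ 0.016 -0.026  0.304]
```

{"name": "servo_tool", "arguments": {"commands": [[[0,0,0],[0,0,0]],[[0,0,0],[0,0,0]]]}}

```text
clock: 5.0
tcp_pos: [0.4899, 0.2231, 0.122]
orientation: [2.959, 1.055, 0.005]
contact_force: [0.3, -0.5, 0.1]
grip_width: 0.0854
gripper_force: 0.0
```

```bash
python3 go.py .4856,.2293,.041
```

```text
5.0 [0.49  0.223 0.122] yaw 39.24 z [ 0.003  0.001 -1.   ] F [ 0.318 -0.476  0.095] 0.08535516206426993 0.0 j [-0.096  0.476 -0.562  1.966  0.352  0.793 -1.743]
.4856,.2293,.041 [ 0.001 -0.031  0.324]
```

{"name": "servo_tool", "arguments": {"commands": [[[0,-0.03,0.1],[0,0,0]],[[0,-0.03,0.2],[0,0,0]],[[0,-0.03,0.27],[0,0,0]],[[0,-0.03,0.325],[0,0,0]],[[0,-0.03,0.325],[0,0,0]],[[0,-0.03,0.325],[0,0,0]]]}}

```text
clock: 5.6
tcp_pos: [0.4844, 0.2294, 0.04]
orientation: [2.959, 1.057, 0.002]
contact_force: [-0.2, -0.6, -0.4]
grip_width: 0.0852
gripper_force: 0.0
```

{"name": "servo_tool", "arguments": {"commands": [[[0,0,0],[0,0,0]],[[0,0,0],[0,0,0]],[[0,0,0],[0,0,0]],[[0,0,0],[0,0,0]],[[0,0,0],[0,0,0]],[[0,0,0],[0,0,0]]], "claw": 1, "squeeze": 25}}

```text
clock: 6.2
tcp_pos: [0.4845, 0.2294, 0.0401]
orientation: [2.958, 1.057, 0.003]
contact_force: [-0.4, -1.5, 6.6]
grip_width: 0.0586
gripper_force: 26.0
```

```bash
python3 go.py .4856,.2293,.041 .5618,-.1701,.2
```

```text
6.2 [0.485 0.229 0.04 ] yaw 39.32 z [ 0.002  0.    -1.   ] F [-0.423 -1.487  6.554] 0.05857314117277617 25.981269478797913 j [-0.174  0.597 -0.488  2.01   0.459  0.64  -1.849]
.4856,.2293,.041 [ 0.003  0.003 -0.003]
.5618,-.1701,.2 [-0.772  1.433 -0.639]
```

{"name": "servo_tool", "arguments": {"commands": [[[0,0,-0.05],[0,0,0]],[[0,0,-0.15],[0,0,0]],[[0,0,-0.3],[0,0,0]],[[0,0,-0.45],[0,0,0]],[[-0.08,0.14,-0.6],[0,0,0]],[[-0.18,0.3,-0.64],[0,0,0]],[[-0.27,0.46,-0.64],[0,0,0]],[[-0.36,0.63,-0.64],[0,0,0]],[[-0.45,0.8,-0.64],[0,0,0]],[[-0.53,0.95,-0.64],[0,0,0]],[[-0.53,0.95,-0.64],[0,0,0]],[[-0.53,0.95,-0.64],[0,0,0]]]}}

```text
clock: 7.4
tcp_pos: [0.5313, -0.0393, 0.1994]
orientation: [-2.959, -1.053, 0.0]
contact_force: [-0.9, 1.1, -1.5]
grip_width: 0.0583
gripper_force: 27.6
```

```bash
python3 go.py .5618,-.1701,.12 .5618,-.1701,.074
```

```text
7.4 [ 0.531 -0.039  0.199] yaw 39.18 z [-0.  0. -1.] F [-0.916  1.146 -1.471] 0.05830696638607404 27.56371110677719 j [ 0.391  0.351 -0.529  1.918  0.218  0.929 -1.129]
.5618,-.1701,.12 [-0.236  0.483  0.318]
.5618,-.1701,.074 [-0.236  0.483  0.502]
```

{"name": "servo_tool", "arguments": {"commands": [[[-0.09,0.18,0],[0,0,0]],[[-0.17,0.34,0],[0,0,0]],[[-0.235,0.48,0.05],[0,0,0]],[[-0.235,0.48,0.15],[0,0,0]],[[-0.235,0.48,0.25],[0,0,0]],[[-0.235,0.48,0.32],[0,0,0]],[[-0.235,0.48,0.32],[0,0,0]],[[-0.235,0.48,0.32],[0,0,0]]]}}

```text
clock: 8.2
tcp_pos: [0.5626, -0.1667, 0.1197]
orientation: [-2.956, -1.06, -0.001]
contact_force: [0.3, -0.1, 0.7]
grip_width: 0.0584
gripper_force: 27.6
```

```bash
python3 go.py .5618,-.1701,.12 .5618,-.1701,.074; python3 - <<'E'
from h import *
snap('top','t1'); im,d=snap('side'); t=cv2.imread('pics/t1.png')
c=np.vstack([cv2.resize(t[150:320,300:520],None,fx=2,fy=2)[:300],cv2.resize(im[110:260,300:520,::-1],None,fx=2,fy=2)[:300]]);cv2.imwrite('pics/c1.png',c)
E
```

```text
8.2 [ 0.563 -0.167  0.12 ] yaw 39.47 z [ 0.     0.001 -1.   ] F [ 0.27  -0.089  0.702] 0.0583920682957574 27.58571058511734 j [ 0.518  0.526 -0.439  1.857  0.294  0.823 -0.953]
.5618,-.1701,.12 [-0.011  0.008 -0.001]
.5618,-.1701,.074 [-0.011  0.009  0.183]
```

View pics/c1.png

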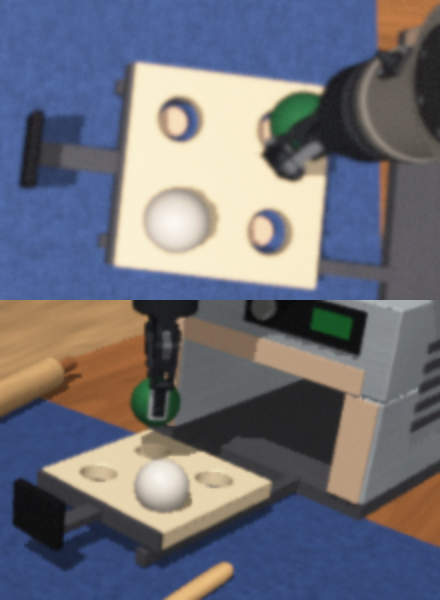

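The crop shows the green ball held over well3: crop (155,402), with the well at (155,443), and (300,115) in the top half. Lowering.

{"name": "servo_tool", "arguments": {"commands": [[[-0.01,0.01,0.05],[0,0,0]],[[-0.01,0.01,0.1],[0,0,0]],[[-0.01,0.01,0.14],[0,0,0]],[[-0.01,0.01,0.165],[0,0,0]],[[-0.01,0.01,0.175],[0,0,0]],[[-0.01,0.01,0.183],[0,0,0]],[[-0.01,0.01,0.183],[0,0,0]],[[-0.01,0.01,0.183],[0,0,0]]]}}

```text
clock: 9.1
tcp_pos: [0.5622, -0.1703, 0.0747]
orientation: [-2.957, -1.058, -0.001]
contact_force: [-6.2, 4.2, 16.0]
grip_width: 0.0586
gripper_force: 29.4
```

```bash
python3 go.py; python3 - <<'E'
from h import *
im,d=snap('side'); s,c,m=blob(im,(377,175),win=30); print(s,c,sphere(cloud('side',d,m)))
E
```

```text
9.1 [ 0.562 -0.17   0.075] yaw 39.39 z [ 0.     0.001 -1.   ] F [-6.241  4.22  15.995] 0.05858507502283125 29.44179117679596 j [ 0.501  0.588 -0.412  1.879  0.333  0.742 -0.98 ]
[     0      0    560    420 234823] [279.34018814 209.52169506] [0.62718436 0.07030247 0.04318514]
```

{"name": "servo_tool", "arguments": {"commands": [[[0,0,0],[0,0,0]],[[0,0,0],[0,0,0]],[[0,0,0],[0,0,0]],[[0,0,0],[0,0,0]],[[0,0,0],[0,0,0]]], "claw": 0}}

```text
clock: 9.65
tcp_pos: [0.5618, -0.172, 0.0731]
orientation: [-2.958, -1.057, 0.0]
contact_force: [-1.0, -0.3, -0.1]
grip_width: 0.0851
gripper_force: 0.0
```

{"name": "servo_tool", "arguments": {"commands": [[[0,0,-0.05],[0,0,0]],[[0,0,-0.15],[0,0,0]],[[0,0,-0.3],[0,0,0]],[[0,0,-0.45],[0,0,0]],[[0.1,-0.17,-0.5],[0,0,0]],[[0.2,-0.34,-0.5],[0,0,0]],[[0.3,-0.51,-0.5],[0,0,0]],[[0.4,-0.68,-0.5],[0,0,0]],[[0.5,-0.85,-0.5],[0,0,0]],[[0.58,-0.99,-0.5],[0,0,0]],[[0.58,-0.99,-0.5],[0,0,0]],[[0.58,-0.99,-0.5],[0,0,0]]]}}

```text
clock: 10.85
tcp_pos: [0.5171, 0.1123, 0.1991]
orientation: [2.957, 1.061, 0.001]
contact_force: [0.6, -1.1, 0.2]
grip_width: 0.0855
gripper_force: 0.0
```

```bash
python3 - <<'E'
from h import *
np.set_printoptions(precision=4,suppress=True)
T,td=snap('top');im,d=snap('side')
for n,a,b in [('green',(433,210),(377,175)),('red',(227,168),(224,239)),('white',(388,260),(380,203))]:
  try:
    sa,ca,ma=blob(T,a,win=22); sb,cb,mb=blob(im,b,win=22)
    print(n,sa,ca,sb,cb,tri(ca,cb),sphere(cloud('top',td,ma)),sphere(cloud('side',d,mb)))
  except Exception as e: print(n,e)
E
python3 go.py .643,.236,.15
```

```text
green [429 200  26  30 621] [442.496  214.5717] [366 167  23  22 402] [377.005  177.3458] (array([ 0.5619, -0.1691,  0.0689]), np.float64(0.0011869590445095508)) [ 0.5624 -0.1699  0.0696] [ 0.561  -0.168   0.0693]
red [211 154  30  29 685] [225.9445 168.181 ] [210 224  28  30 658] [223.4772 238.2644] (array([0.6443, 0.236 , 0.032 ]), np.float64(0.00030038926577782333)) [0.6427 0.2349 0.0352] [0.6419 0.2385 0.034 ]
white [ 366  238   44   44 1441] [383.5559 260.2505] [367 189  27  27 570] [380.4281 202.0456] (array([ 0.4752, -0.0591,  0.0725]), np.float64(0.0037489945724219747)) [0.4714 0.0689 0.5689] [ 0.4759 -0.064   0.069 ]
10.95 [0.518 0.11  0.199] yaw 39.22 z [ 0.    -0.001 -1.   ] F [-0.088 -0.605 -0.711] 0.08547619380905322 0.0 j [ 0.149  0.355 -0.579  1.925  0.241  0.93  -1.434]
.643,.236,.15 [ 0.708 -0.074  0.194]
```

Green is seated at (0.562, -0.169, 0.069). Red next.

{"name": "servo_tool", "arguments": {"commands": [[[0.2,-0.02,0],[0,0,0]],[[0.4,-0.04,0],[0,0,0]],[[0.55,-0.06,0.1],[0,0,0]],[[0.65,-0.07,0.2],[0,0,0]],[[0.708,-0.074,0.3],[0,0,0]],[[0.708,-0.074,0.35],[0,0,0]],[[0.708,-0.074,0.35],[0,0,0]],[[0.708,-0.074,0.35],[0,0,0]]]}}

```text
clock: 11.75
tcp_pos: [0.6426, 0.2361, 0.1114]
orientation: [2.959, 1.054, -0.0]
contact_force: [0.4, -0.6, 0.4]
grip_width: 0.0854
gripper_force: 0.0
```

```bash
python3 go.py .643,.236,.041
```

```text
11.75 [0.643 0.236 0.111] yaw 39.22 z [ 0.    -0.001 -1.   ] F [ 0.375 -0.589  0.351] 0.08539537705057218 0.0 j [-0.101  0.688 -0.505  1.611  0.39   0.946 -1.627]
.643,.236,.041 [0.001 0.001 0.282]
```

{"name": "servo_tool", "arguments": {"commands": [[[0,0,0.1],[0,0,0]],[[0,0,0.18],[0,0,0]],[[0,0,0.24],[0,0,0]],[[0,0,0.28],[0,0,0]],[[0,0,0.28],[0,0,0]]]}}

```text
clock: 12.25
tcp_pos: [0.642, 0.2372, 0.0402]
orientation: [2.958, 1.057, -0.002]
contact_force: [-1.0, 0.1, -1.1]
grip_width: 0.0853
gripper_force: 0.0
```

{"name": "servo_tool", "arguments": {"commands": [[[0,0,0],[0,0,0]],[[0,0,0],[0,0,0]],[[0,0,0],[0,0,0]],[[0,0,0],[0,0,0]],[[0,0,0],[0,0,0]],[[0,0,0],[0,0,0]]], "claw": 1, "squeeze": 25}}

```text
clock: 12.85
tcp_pos: [0.6439, 0.2374, 0.0424]
orientation: [2.958, 1.056, 0.004]
contact_force: [1.1, -2.3, 5.6]
grip_width: 0.0586
gripper_force: 26.2
```

{"name": "servo_tool", "arguments": {"commands": [[[0,0,-0.05],[0,0,0]],[[0,0,-0.15],[0,0,0]],[[0,0,-0.3],[0,0,0]],[[0,0,-0.45],[0,0,0]],[[-0.14,0.08,-0.6],[0,0,0]],[[-0.3,0.16,-0.64],[0,0,0]],[[-0.46,0.25,-0.64],[0,0,0]],[[-0.62,0.34,-0.64],[0,0,0]],[[-0.78,0.43,-0.64],[0,0,0]],[[-0.92,0.5,-0.64],[0,0,0]],[[-0.92,0.5,-0.64],[0,0,0]],[[-0.92,0.5,-0.64],[0,0,0]]]}}

```text
clock: 14.05
tcp_pos: [0.5434, -0.005, 0.2015]
orientation: [2.959, 1.055, 0.001]
contact_force: [0.9, 1.2, -2.5]
grip_width: 0.0585
gripper_force: 27.2
```

```bash
python3 go.py .571,-.075,.12 .571,-.075,.074
```

```text
14.05 [ 0.543 -0.005  0.202] yaw 39.24 z [ 0.001  0.    -1.   ] F [ 0.874  1.15  -2.482] 0.058472463423264585 27.23430633544922 j [ 0.348  0.371 -0.56   1.891  0.24   0.945 -1.208]
.571,-.075,.12 [-0.092  0.287  0.326]
.571,-.075,.074 [-0.092  0.286  0.51 ]
```

{"name": "servo_tool", "arguments": {"commands": [[[-0.05,0.15,0],[0,0,0]],[[-0.09,0.26,0.08],[0,0,0]],[[-0.092,0.287,0.18],[0,0,0]],[[-0.092,0.287,0.28],[0,0,0]],[[-0.092,0.287,0.35],[0,0,0]],[[-0.092,0.287,0.35],[0,0,0]],[[-0.092,0.287,0.35],[0,0,0]]]}}

```text
clock: 14.75
tcp_pos: [0.5721, -0.0727, 0.1138]
orientation: [-2.956, -1.061, -0.001]
contact_force: [0.4, 0.9, -0.5]
grip_width: 0.0586
gripper_force: 27.3
```

```bash
python3 go.py .571,-.075,.0755
```

```text
14.75 [ 0.572 -0.073  0.114] yaw 39.47 z [ 0.     0.001 -1.   ] F [ 0.384  0.881 -0.484] 0.058606386905592944 27.30944663286209 j [ 0.393  0.528 -0.486  1.883  0.33   0.809 -1.149]
.571,-.075,.0755 [-0.009  0.004  0.153]
```

{"name": "servo_tool", "arguments": {"commands": [[[-0.01,0.005,0.05],[0,0,0]],[[-0.01,0.005,0.1],[0,0,0]],[[-0.01,0.005,0.13],[0,0,0]],[[-0.01,0.005,0.145],[0,0,0]],[[-0.01,0.005,0.15],[0,0,0]],[[-0.01,0.005,0.15],[0,0,0]]]}}

```text
clock: 15.35
tcp_pos: [0.5719, -0.0755, 0.077]
orientation: [-2.958, -1.059, -0.005]
contact_force: [-1.4, 3.1, 9.1]
grip_width: 0.0585
gripper_force: 28.8
```

```bash
python3 go.py .571,-.075,.0755
```

```text
15.35 [ 0.572 -0.075  0.077] yaw 39.39 z [ 0.003  0.001 -1.   ] F [-1.378  3.104  9.081] 0.05845326593300318 28.84439706802368 j [ 0.377  0.579 -0.461  1.904  0.367  0.739 -1.176]
.571,-.075,.0755 [-0.001 -0.004  0.006]
```

Resting in the well (9 N up). I'll nudge down 0.5 mm, release and head for blue.

{"name": "servo_tool", "arguments": {"commands": [[[-0.002,-0.004,0.002],[0,0,0]],[[-0.002,-0.004,0.002],[0,0,0]]]}}

```text
clock: 15.55
tcp_pos: [0.5717, -0.0754, 0.0769]
orientation: [2.957, 1.059, 0.008]
contact_force: [1.6, 1.5, 9.9]
grip_width: 0.0585
gripper_force: 28.9
```

{"name": "servo_tool", "arguments": {"commands": [[[0,0,0],[0,0,0]],[[0,0,0],[0,0,0]],[[0,0,0],[0,0,0]],[[0,0,0],[0,0,0]],[[0,0,0],[0,0,0]]], "claw": 0}}

```text
clock: 16.05
tcp_pos: [0.569, -0.0768, 0.075]
orientation: [-2.958, -1.057, 0.001]
contact_force: [-0.3, -0.3, 0.4]
grip_width: 0.0857
gripper_force: 0.0
```

{"name": "servo_tool", "arguments": {"commands": [[[0,0,-0.05],[0,0,0]],[[0,0,-0.15],[0,0,0]],[[0,0,-0.3],[0,0,0]],[[0,0,-0.45],[0,0,0]],[[0.12,-0.17,-0.5],[0,0,0]],[[0.24,-0.34,-0.5],[0,0,0]],[[0.34,-0.51,-0.5],[0,0,0]],[[0.45,-0.68,-0.5],[0,0,0]],[[0.56,-0.85,-0.5],[0,0,0]],[[0.66,-0.99,-0.5],[0,0,0]],[[0.66,-0.99,-0.5],[0,0,0]],[[0.66,-0.99,-0.5],[0,0,0]]]}}

```text
clock: 17.25
tcp_pos: [0.5394, 0.2211, 0.2011]
orientation: [-2.956, -1.063, -0.001]
contact_force: [0.5, -1.1, 0.4]
grip_width: 0.0852
gripper_force: 0.0
```

```bash
python3 - <<'E'
from h import *
np.set_printoptions(precision=4,suppress=True)
T,td=snap('top','t2');im,d=snap('side','s2')
sb,cb,mb=blob(im,(349,182),win=22);print('red',sb,cb,sphere(cloud('side',d,mb)))
P=cloud('top',td,np.ones(td.shape,bool));Q=cloud('side',d,np.ones(d.shape,bool))
for X in (P,Q):
    q=X[(np.linalg.norm(X[:,:2]-[.503,.41],axis=1)<.035)&(X[:,2]>.022)&(X[:,2]<.075)];c=sphere(q);e=np.linalg.norm(q-c,axis=1)-.03;print('blue',len(q),c,np.median(abs(e)))
for n in ('ball_blue_center',):
    print([(x['uv'],x['confidence'],at_z('top',x['uv'],.036)) for x in r.mark_of('top',n)],[(x['uv'],x['confidence'],at_z('side',x['uv'],.036)) for x in r.mark_of('side',n)])
E
python3 go.py .503,.41,.15
```

```text
red [337 176  26  25 499] [349.4749 187.9699] [ 0.57   -0.0733  0.0688]
blue 716 [0.5043 0.4088 0.0355] 0.0006809131020334754
blue 1061 [0.5022 0.4119 0.0344] 0.0005938831432520768
[([132.9, 240.1], 0.73, array([0.5024, 0.4066, 0.036 ])), ([403.9, 237.4], 0.62, array([ 0.5198, -0.1059,  0.036 ])), ([317.0, 221.2], 0.25, array([0.5467, 0.0603, 0.036 ]))] [([185.9, 314.2], 0.98, array([0.4968, 0.4213, 0.036 ])), ([378.7, 177.2], 0.21, array([ 0.6006, -0.2361,  0.036 ]))]
17.45 [0.541 0.217 0.2  ] yaw 39.17 z [ 0.    -0.001 -1.   ] F [ 0.335 -1.272 -0.914] 0.08533153792794938 0.0 j [-0.026  0.445 -0.601  1.8    0.297  0.988 -1.634]
.503,.41,.15 [ 0.371 -0.693  0.201]
```

View pics/s2.png

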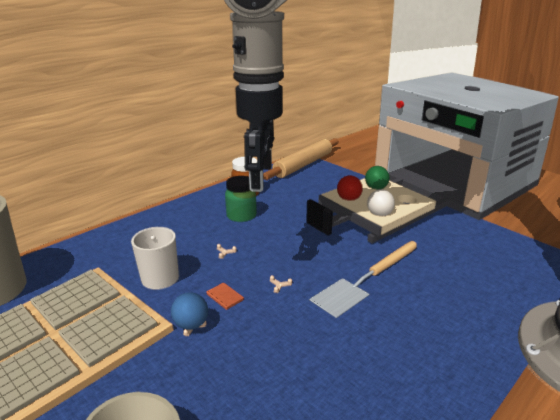

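The picture shows red (350,188), green (377,178) and white (382,204) seated, and blue still on its stilt at (189,311). Blue next at (0.503, 0.410).

{"name": "servo_tool", "arguments": {"commands": [[[0.09,-0.17,0],[0,0,0]],[[0.18,-0.34,0],[0,0,0]],[[0.26,-0.5,0],[0,0,0]],[[0.34,-0.63,0.1],[0,0,0]],[[0.371,-0.693,0.2],[0,0,0]],[[0.371,-0.693,0.3],[0,0,0]],[[0.371,-0.693,0.35],[0,0,0]],[[0.371,-0.693,0.35],[0,0,0]],[[0.371,-0.693,0.35],[0,0,0]]]}}

```text
clock: 18.35
tcp_pos: [0.5031, 0.4112, 0.1136]
orientation: [2.959, 1.054, 0.001]
contact_force: [-0.8, -0.5, 0.5]
grip_width: 0.0859
gripper_force: 0.0
```

```bash
python3 go.py .503,.41,.041
```

```text
18.35 [0.503 0.411 0.114] yaw 39.21 z [ 0.001  0.    -1.   ] F [-0.809 -0.499  0.463] 0.08591285619619825 0.0 j [-0.382  0.649 -0.566  1.699  0.421  0.917 -2.002]
.503,.41,.041 [-0.003  0.003  0.29 ]
```

{"name": "servo_tool", "arguments": {"commands": [[[-0.002,0.003,0.1],[0,0,0]],[[-0.002,0.003,0.18],[0,0,0]],[[-0.002,0.003,0.24],[0,0,0]],[[-0.002,0.003,0.285],[0,0,0]],[[-0.002,0.003,0.285],[0,0,0]]]}}

```text
clock: 18.85
tcp_pos: [0.5019, 0.4106, 0.0407]
orientation: [2.958, 1.056, -0.002]
contact_force: [-1.0, 0.0, -0.4]
grip_width: 0.085
gripper_force: 0.0
```

{"name": "servo_tool", "arguments": {"commands": [[[0,0,0],[0,0,0]],[[0,0,0],[0,0,0]],[[0,0,0],[0,0,0]],[[0,0,0],[0,0,0]],[[0,0,0],[0,0,0]],[[0,0,0],[0,0,0]]], "claw": 1, "squeeze": 25}}

```text
clock: 19.45
tcp_pos: [0.5034, 0.4109, 0.0431]
orientation: [2.958, 1.056, 0.004]
contact_force: [0.0, -2.3, 5.4]
grip_width: 0.0584
gripper_force: 25.7
```

{"name": "servo_tool", "arguments": {"commands": [[[0,0,-0.05],[0,0,0]],[[0,0,-0.15],[0,0,0]],[[0,0,-0.3],[0,0,0]],[[0,0,-0.45],[0,0,0]],[[-0.14,0.13,-0.6],[0,0,0]],[[-0.27,0.26,-0.64],[0,0,0]],[[-0.4,0.39,-0.64],[0,0,0]],[[-0.53,0.51,-0.64],[0,0,0]],[[-0.66,0.63,-0.64],[0,0,0]],[[-0.78,0.75,-0.64],[0,0,0]],[[-0.78,0.75,-0.64],[0,0,0]]]}}

```text
clock: 20.55
tcp_pos: [0.4694, 0.136, 0.2018]
orientation: [2.959, 1.044, -0.003]
contact_force: [-0.1, -0.0, -1.6]
grip_width: 0.0585
gripper_force: 27.5
```

```bash
python3 go.py .468,-.16,.2
```

```text
20.55 [0.469 0.136 0.202] yaw 38.88 z [-0.001 -0.005 -1.   ] F [-0.071 -0.022 -1.607] 0.05853978341146156 27.502454817295074 j [ 0.128  0.293 -0.63   2.006  0.221  0.911 -1.511]
.468,-.16,.2 [-0.747  0.918  0.012]
```

{"name": "servo_tool", "arguments": {"commands": [[[-0.1,0.13,0],[0,0,0]],[[-0.22,0.27,0],[0,0,0]],[[-0.34,0.42,0],[0,0,0]],[[-0.46,0.57,0],[0,0,0]],[[-0.58,0.72,0],[0,0,0]],[[-0.69,0.85,0],[0,0,0]],[[-0.745,0.918,0.08],[0,0,0]],[[-0.745,0.918,0.2],[0,0,0]],[[-0.745,0.918,0.3],[0,0,0]],[[-0.745,0.918,0.35],[0,0,0]],[[-0.745,0.918,0.35],[0,0,0]],[[-0.745,0.918,0.35],[0,0,0]]]}}

```text
clock: 21.75
tcp_pos: [0.4723, -0.1525, 0.115]
orientation: [2.957, 1.059, 0.002]
contact_force: [1.2, 1.4, -1.3]
grip_width: 0.0584
gripper_force: 27.5
```

```bash
python3 go.py .468,-.16,.077
```

```text
21.75 [ 0.472 -0.152  0.115] yaw 39.39 z [ 0.001 -0.    -1.   ] F [ 1.178  1.426 -1.287] 0.05842216692927798 27.543537318706512 j [ 0.557  0.408 -0.446  2.07   0.263  0.716 -0.941]
.468,-.16,.077 [-0.032  0.012  0.152]
```

{"name": "servo_tool", "arguments": {"commands": [[[-0.03,0.012,0],[0,0,0]],[[-0.03,0.012,0.02],[0,0,0]],[[-0.03,0.012,0.07],[0,0,0]],[[-0.03,0.012,0.11],[0,0,0]],[[-0.03,0.012,0.13],[0,0,0]],[[-0.03,0.012,0.145],[0,0,0]],[[-0.03,0.012,0.15],[0,0,0]],[[-0.03,0.012,0.15],[0,0,0]]]}}

```text
clock: 22.55
tcp_pos: [0.4675, -0.1594, 0.0774]
orientation: [-2.958, -1.058, 0.001]
contact_force: [-5.3, 2.0, 13.4]
grip_width: 0.0585
gripper_force: 29.0
```

```bash
python3 go.py .468,-.16,.077
```

```text
22.55 [ 0.468 -0.159  0.077] yaw 39.38 z [-0.001 -0.    -1.   ] F [-5.308  2.008 13.373] 0.05847012661064119 28.95310789346695 j [ 0.543  0.467 -0.415  2.096  0.31   0.638 -0.967]
.468,-.16,.077 [-0.     0.003  0.001]
```

{"name": "servo_tool", "arguments": {"commands": [[[0,0,0],[0,0,0]],[[0,0,0],[0,0,0]],[[0,0,0],[0,0,0]],[[0,0,0],[0,0,0]],[[0,0,0],[0,0,0]]], "claw": 0}}

```text
clock: 23.05
tcp_pos: [0.4675, -0.1601, 0.0764]
orientation: [-2.958, -1.057, 0.0]
contact_force: [0.2, -0.7, -0.2]
grip_width: 0.0858
gripper_force: 0.0
```

{"name": "servo_tool", "arguments": {"commands": [[[0,0,-0.05],[0,0,0]],[[0,0,-0.15],[0,0,0]],[[0,0,-0.3],[0,0,0]],[[0,0,-0.45],[0,0,0]],[[0.15,-0.1,-0.5],[0,0,0.09]],[[0.3,-0.2,-0.5],[0,0,0.18]],[[0.45,-0.3,-0.5],[0,0,0.27]],[[0.6,-0.4,-0.5],[0,0,0.36]],[[0.75,-0.5,-0.5],[0,0,0.45]],[[0.79,-0.52,-0.5],[0,0,0.503]],[[0.79,-0.52,-0.5],[0,0,0.503]],[[0.79,-0.52,-0.5],[0,0,0.503]]]}}

```text
clock: 24.25
tcp_pos: [0.5376, 0.0652, 0.2019]
orientation: [3.137, -0.159, -0.0]
contact_force: [-0.8, 0.0, -0.3]
grip_width: 0.0854
gripper_force: 0.0
```

```bash
python3 - <<'E'
from h import *
np.set_printoptions(precision=4,suppress=True)
im,d=snap('side','s3');T,td=snap('top','t3')
sb,cb,mb=blob(im,(407,186),win=22);print('blue',sb,cb,sphere(cloud('side',d,mb)))
P=cloud('top',td,np.ones(td.shape,bool));Q=cloud('side',d,np.ones(d.shape,bool))
for X in (P,Q):
  for n,c in (('b',(.468,-.16)),('g',(.562,-.17)),('r',(.571,-.075)),('w',(.477,-.066))):
    q=X[(np.linalg.norm(X[:,:2]-c,axis=1)<.035)&(X[:,2]>.06)&(X[:,2]<.12)];print(n,len(q),sphere(q) if len(q)>20 else '')
E
python3 go.py .538,.066,.072
```

```text
blue [396 178  25  25 488] [407.9467 190.0881] [ 0.4668 -0.1584  0.0689]
b 0 
g 0 
r 0 
w 0 
b 456 [ 0.4667 -0.1583  0.0689]
g 396 [ 0.5608 -0.1683  0.0691]
r 454 [ 0.57   -0.0734  0.0689]
w 509 [ 0.4756 -0.064   0.0686]
24.35 [0.538 0.064 0.202] yaw -5.97 z [-0.    -0.001 -1.   ] F [-0.117  0.224  0.138] 0.08528170199918712 0.0 j [ 0.12   0.347 -0.432  1.902  0.18   0.931 -2.073]
.538,.066,.072 [ 0.001 -0.009  0.519]
```

View pics/s3.png

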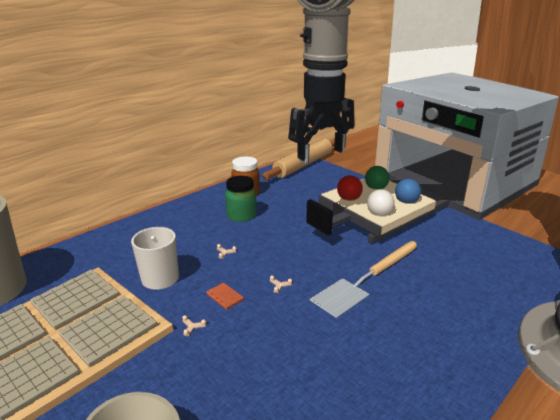

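All four balls are seated (z ≈ 0.069): red (350,188), green (377,178), blue (408,190), white (381,203). The gripper is aligned above the handle.

{"name": "servo_tool", "arguments": {"commands": [[[0,-0.01,0.1],[0,0,0]],[[0,-0.01,0.25],[0,0,0]],[[0,-0.01,0.38],[0,0,0]],[[0,-0.01,0.46],[0,0,0]],[[0,-0.01,0.505],[0,0,0]],[[0,-0.01,0.505],[0,0,0]],[[0,-0.01,0.505],[0,0,0]]]}}

```text
clock: 25.05
tcp_pos: [0.5387, 0.0676, 0.0761]
orientation: [-3.137, 0.164, -0.002]
contact_force: [0.7, -0.5, 0.6]
grip_width: 0.0855
gripper_force: 0.0
```

{"name": "servo_tool", "arguments": {"commands": [[[0,0,0],[0,0,0]],[[0,0,0],[0,0,0]],[[0,0,0],[0,0,0]],[[0,0,0],[0,0,0]],[[0,0,0],[0,0,0]],[[0,0,0],[0,0,0]],[[0,0,0],[0,0,0]],[[0,0,0],[0,0,0]]], "claw": 1, "squeeze": 30}}

```text
clock: 25.85
tcp_pos: [0.5382, 0.0673, 0.0756]
orientation: [3.136, -0.163, 0.0]
contact_force: [-1.7, -3.6, 6.2]
grip_width: 0.0117
gripper_force: 31.7
```

```bash
python3 go.py .5109,-.1945,.075
```

```text
25.85 [0.538 0.067 0.076] yaw -5.95 z [-0.    -0.001 -1.   ] F [-1.662 -3.557  6.16 ] 0.011729198249150296 31.689041554927826 j [ 0.057  0.524 -0.374  1.988  0.296  0.682 -2.179]
.5109,-.1945,.075 [0.    1.053 0.004]
```

{"name": "servo_tool", "arguments": {"commands": [[[0,0.008,0],[0,0,0]],[[0,0.022,0],[0,0,0]],[[0,0.042,0],[0,0,0]],[[0,0.07,0],[0,0,0]],[[0,0.1,0],[0,0,0]],[[0.001,0.13,0],[0,0,0]],[[0.001,0.16,0],[0,0,0]],[[0.001,0.19,0],[0,0,0]],[[0.001,0.22,0],[0,0,0]],[[0.001,0.25,0],[0,0,0]],[[0.001,0.28,0],[0,0,0]],[[0.002,0.31,0],[0,0,0]],[[0.002,0.34,0],[0,0,0]],[[0.002,0.37,0],[0,0,0]],[[0.002,0.4,0],[0,0,0]],[[0.002,0.43,0],[0,0,0]],[[0.002,0.455,0],[0,0,0]],[[0.003,0.475,0],[0,0,0]],[[0.003,0.49,0],[0,0,0]],[[0.003,0.495,0],[0,0,0]]]}}

```text
clock: 27.85
tcp_pos: [0.526, -0.0534, 0.0756]
orientation: [-3.136, 0.16, -0.0]
contact_force: [-2.5, 5.0, 6.0]
grip_width: 0.0113
gripper_force: 31.6
```

```bash
python3 go.py .5109,-.212,.0756; python3 - <<'E'
from h import *
im,d=snap('side'); Q=cloud('side',d,np.ones(d.shape,bool))
for n,c in (('b',(.468,-.16)),('g',(.562,-.17)),('r',(.571,-.075)),('w',(.477,-.066))):
    c=np.array(c)+.1245*np.array([-.1,-.995]);q=Q[(np.linalg.norm(Q[:,:2]-c,axis=1)<.035)&(Q[:,2]>.06)&(Q[:,2]<.12)];print(n,len(q),sphere(q) if len(q)>20 else '')
E
```

```text
27.85 [ 0.526 -0.053  0.076] yaw -5.86 z [ 0.     0.002 -1.   ] F [-2.454  5.027  5.971] 0.011315569480655688 31.641960740089417 j [ 0.281  0.506 -0.371  2.02   0.286  0.665 -1.947]
.5109,-.212,.0756 [ 0.005  0.637 -0.001]
b 371 [ 0.45454668 -0.27974269  0.07052488]
g 323 [ 0.54946047 -0.28933773  0.06971502]
r 259 [ 0.55884054 -0.19383683  0.06943223]
w 391 [ 0.46387766 -0.18526415  0.06967607]
```

{"name": "servo_tool", "arguments": {"commands": [[[0,0.008,0],[0,0,0]],[[0,0.022,0],[0,0,0]],[[0,0.045,0],[0,0,0]],[[0,0.075,0],[0,0,0]],[[0,0.11,0],[0,0,0]],[[0,0.145,0],[0,0,0]],[[0,0.18,0],[0,0,0]],[[0.001,0.215,0],[0,0,0]],[[0.001,0.25,0],[0,0,0]],[[0.001,0.285,0],[0,0,0]],[[0.001,0.32,0],[0,0,0]],[[0.002,0.355,0],[0,0,0]],[[0.002,0.39,0],[0,0,0]],[[0.002,0.425,0],[0,0,0]],[[0.002,0.46,0],[0,0,0]],[[0.003,0.495,0],[0,0,0]],[[0.003,0.53,0],[0,0,0]],[[0.003,0.555,0],[0,0,0]],[[0.003,0.575,0],[0,0,0]],[[0.003,0.585,0],[0,0,0]]]}}

```text
clock: 29.9
tcp_pos: [0.5114, -0.1992, 0.0756]
orientation: [-3.136, 0.161, 0.001]
contact_force: [-3.4, 5.7, 8.1]
grip_width: 0.0114
gripper_force: 32.1
```

{"name": "servo_tool", "arguments": {"commands": [[[0,0.01,0],[0,0,0]],[[0,0.02,0],[0,0,0]],[[0,0.03,0],[0,0,0]],[[0,0.036,0],[0,0,0]],[[0,0.042,0],[0,0,0]],[[0,0.048,0],[0,0,0]],[[0,0.053,0],[0,0,0]],[[0,0.053,0],[0,0,0]]]}}

```text
clock: 30.7
tcp_pos: [0.5102, -0.2113, 0.0756]
orientation: [-3.135, 0.16, 0.001]
contact_force: [-4.4, 6.9, 8.2]
grip_width: 0.0114
gripper_force: 32.1
```

```bash
python3 go.py .5109,-.212,.0756
```

```text
30.7 [ 0.51  -0.211  0.076] yaw -5.83 z [-0.001  0.002 -1.   ] F [-4.375  6.946  8.208] 0.011402831291519857 32.07656532526016 j [ 0.56   0.534 -0.356  1.965  0.278  0.691 -1.638]
.5109,-.212,.0756 [0.003 0.002 0.   ]
```

{"name": "servo_tool", "arguments": {"commands": [[[0,0.004,0],[0,0,0]],[[0,0.008,0],[0,0,0]],[[0,0.012,0],[0,0,0]],[[0,0.012,0],[0,0,0]],[[0,0.012,0],[0,0,0]]]}}

```text
clock: 31.2
tcp_pos: [0.5102, -0.2113, 0.0756]
orientation: [-3.132, 0.156, 0.002]
contact_force: [-3.1, 14.2, 10.9]
grip_width: 0.0114
gripper_force: 32.2
```

The force rises with no motion, so it is at the stop. I'll push 2 mm more to confirm, then release and check.

{"name": "servo_tool", "arguments": {"commands": [[[0,0.004,0],[0,0,0]],[[0,0.008,0],[0,0,0]],[[0,0.008,0],[0,0,0]]]}}

```text
clock: 31.5
tcp_pos: [0.5102, -0.2113, 0.0756]
orientation: [-3.131, 0.154, 0.002]
contact_force: [-3.8, 19.0, 11.3]
grip_width: 0.0115
gripper_force: 33.0
```

{"name": "servo_tool", "arguments": {"commands": [[[0,0,0],[0,0,0]],[[0,0,0],[0,0,0]],[[0,0,0],[0,0,0]],[[0,0,0],[0,0,0]],[[0,0,0],[0,0,0]],[[0,0,0],[0,0,0]]], "claw": 0}}

```text
clock: 32.1
tcp_pos: [0.5098, -0.219, 0.0753]
orientation: [3.137, -0.163, 0.0]
contact_force: [0.1, -0.3, -0.9]
grip_width: 0.0858
gripper_force: 0.0
```

{"name": "servo_tool", "arguments": {"commands": [[[0,0,-0.06],[0,0,0]],[[0,0,-0.16],[0,0,0]],[[0,0,-0.3],[0,0,0]],[[0,-0.1,-0.42],[0,0,0]],[[0,-0.28,-0.5],[0,0,0]],[[0,-0.46,-0.5],[0,0,0]],[[0,-0.64,-0.5],[0,0,0]],[[0,-0.8,-0.5],[0,0,0]],[[0,-0.8,-0.5],[0,0,0]],[[0,-0.8,-0.5],[0,0,0]]]}}

```text
clock: 33.1
tcp_pos: [0.5307, -0.0189, 0.2013]
orientation: [3.137, -0.159, 0.002]
contact_force: [-1.1, -0.3, 0.4]
grip_width: 0.0853
gripper_force: 0.0
```

```bash
python3 - <<'E'
from h import *
im,d=snap('side','s4');T,td=snap('top'); P=cloud('top',td,np.ones(td.shape,bool));Q=cloud('side',d,np.ones(d.shape,bool))
for X in (P,Q):
    q=X[(X[:,2]>.065)&(X[:,2]<.1)&(X[:,0]>.46)&(X[:,0]<.56)&(X[:,1]<-.16)&(X[:,1]>-.25)];print('handle',len(q),q.mean(0) if len(q) else '',cv2.minAreaRect(q[:,:2].astype('float32')) if len(q)>5 else '')
for n,c in (('b',(.468,-.16)),('g',(.562,-.17)),('r',(.571,-.075)),('w',(.477,-.066))):
    c=np.array(c)+.28*np.array([-.1,-.995]);q=Q[(np.linalg.norm(Q[:,:2]-c,axis=1)<.035)&(Q[:,2]>.06)&(Q[:,2]<.12)];print(n,len(q),sphere(q) if len(q)>20 else '')
E
python3 go.py
```

```text
handle 0  
handle 272 [ 0.50590343 -0.20490743  0.07927754] ((0.509663999080658, -0.20736834406852722), (0.015198669396340847, 0.07139689475297928), 82.82518768310547)
b 130 [ 0.43780282 -0.43651807  0.06963823]
g 246 [ 0.53340846 -0.44570977  0.0682683 ]
r 326 [ 0.54307064 -0.35112576  0.06863987]
w 366 [ 0.44819004 -0.34266071  0.06923041]
33.2 [ 0.53  -0.021  0.201] yaw -6.04 z [ 0.    -0.001 -1.   ] F [ 0.443 -0.446  0.656] 0.08522328225434359 0.0 j [ 0.323  0.339 -0.486  1.924  0.197  0.925 -1.934]
```

View pics/s4.png

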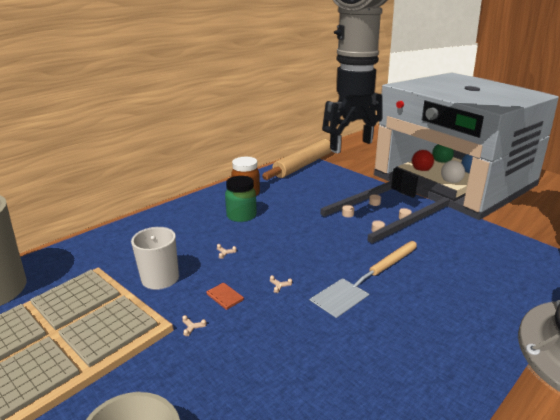

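The carriage is home: the handle is at (405,182) by the kiln mouth, the balls moved 0.280 m, and all four are still seated at z ≈ 0.069. The robot is clear.

```bash
python3 -c "
from bench import r
print(r.hand_in())"
```

```text
the job is handed in; nothing more can be done
None
```

The job is handed in at about 33 s on the robot's clock: green, red and blue were set down in wells 3, 1 and 2, white was left in well 0, and the carriage is pushed 0.28 m home to its stop, with the robot clear.

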